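# Lock the stop bar of a card jig with its lever bolt

### The job

The stop bar of the card jig is set but not yet locked. Screw its lever bolt in clockwise by the upright lever until it is just snug on the bar, not forced, and then fold the lever all the way down so that it clamps the bar. Leave the stop bar at its setting, do not disturb the cards and the other things, and let go.

Things in the scene. Friction and masses are not known exactly. Their poses are not given: they have to be found in the camera images.
- jig: Aluminium base plate of the card jig, 120 x 320 x 8 mm, fixed to the table. Origin: on the bolt axis, on the table; the plate spans -60 to +60 mm in its x, -220 to +100 mm in its y. Low steel guide strips (top 17 mm above the table) run along y beside the bar; a dark fence (top 30 mm) stands on the +x side of the cards.
- bar: Slotted steel stop bar, 36 x 190 x 10 mm, along the jig's y, underside 8 mm above the table; origin: centre of the underside. Its -y end has an upturned plate, 70 mm wide, 34 mm tall, facing the cards. It slides stiffly (8 N) until clamped. The bolt goes down through its slot. The rubber liner on its top is worn by an unknown amount, up to 4 mm, so where the bolt gets snug can only be felt.
- pivot (a point): On the vertical bolt axis, at the pin about which the lever folds; 48 to 53 mm above the table when snug, up to 8 mm higher at the start. Axes turn with the bolt: z up, y along the pin, x the side to which the lever folds. Clockwise from above screws in and lowers bolt and lever 2 mm per rad. At the start 1.0 to 3.8 rad remain before the washer meets the liner.
- lever_top (a point): Centre of the lever's free end, 78 mm from the pivot along the lever's z. Black bar, 22 mm wide (y, along the pin), 18 mm thick (x), upright on the bolt axis at the start; an orange thumb pad on its back (-x) face, 35 to 69 mm from the pivot: push there and it folds toward +x. To turn it grip two opposite faces firmly (60 N), over 20 mm above the pivot; below is a fork, 34 mm wide.
- lever (a joint): Fold of the lever about its pin, rad: 0 upright (open), 1.5 down, almost level (closed, at the stop). Stays where left (friction 0.15 N m); with a snug bolt the cam adds up to 0.05 N m. Closing adds about 30 N of washer force.
- washer: Brass washer, 34 mm across, 4 mm thick, under the bolt's head, turning with it; origin: centre of the underside, 30 mm below the pivot. Thread friction is 0.24 N m either way, so the bolt stays where left. Once the washer touches, the torque rises above the free-running one by 0.2 N m per rad and the washer force by 95 N per rad. Snug is a rise of 0.08 to 0.16 N m; over 0.2 is too tight.
- cards: Banded pack of white cards, 56 x 86 x 33 mm, lying on the jig plate beyond the upturned end of the bar. Origin: centre of the underside. Bystander.
- cards_b: Thinner banded pack of cards, 56 x 86 x 23 mm, lying on the table. Origin: centre of the underside. Bystander.
- glue: White glue stick with a blue band, 24 mm across, 86 mm tall, standing. Origin: centre of the underside. Bystander.
- spanner: Open steel spanner, 34 x 208 x 8 mm, lying flat. Origin: centre of the underside. Bystander.
- marker: Felt marker with a blue cap, 18 x 135 x 20 mm, lying. Origin: centre of the underside. Bystander.
- knocker: Beech jogging block with a bent handle, 68 x 240 x 115 mm, standing on its base. Origin: centre of the underside. Bystander.
- tape: Grey desk tape dispenser, 62 x 160 x 98 mm. Origin: centre of the underside. Bystander.

How it is judged:
On the way, in this order (a step that is already met when the one before it is completed fails the run):
1. the bolt is snug on the bar with the lever still up: the washer presses with 25 to 100 N (contact force between washer and bar between 25 and 100 N and value of joint lever below 0.3 rad), for 0.2 s.
2. the lever is folded down (value of joint lever above 1.4 rad), for 0.2 s.
At the end, for the whole second after the job is handed in: The lever is folded down (over 1.4 of 1.5 rad), the washer presses the stop bar with 45 to 160 N, the stop bar is within 3 mm of where it was set (value of joint lever above 1.4 rad and contact force between washer and bar between 45 and 160 N and distance of bar from where it was at the start of the episode below 0.003 m); the robot touches nothing.
It fails at once if the bolt is overtightened: the washer presses the bar with more than 120 N while the lever is still up (contact force between washer and bar above 120 N and value of joint lever below 0.1 rad).
It fails at once if the stop bar is pushed off its setting by more than 4 mm (distance of bar from where it was at the start of the episode above 0.004 m).
It fails at once if the cards in the jig or another bystander are moved by more than 15 mm (distance of any of cards, cards_b, glue, spanner, marker, knocker, tape from where it was at the start of the episode above 0.015 m).
It also fails if it takes over 72 s, if anything falls off the work surface, if the arm or the gripper's body presses on something with over 40 N, if the wrist force passes 120 N, or if a joint passes its speed limit or range.

### The arm

A 6-joint arm with a two-finger parallel gripper is mounted at the origin on the work surface; the furniture and walls round the work are solid. World frame = base frame: x ahead of the robot, y to its left, z up, the work surface at z = 0. Lengths are in m, angles in rad, forces in N, time in s.
With the tool pointing down it reaches from about 0.375 to 0.9 m from the base axis. Payload 3.1 kg.
Tool frame: the origin (TCP) lies at the very end of the fingers, on their centre line; the grasp point (between the pads) lies 19 mm behind it (manip.grasp_offset is the distance from the TCP to the grasp point, in m); y points along the fingers, z is the direction in which the jaws open and shut, and the axes are right-handed (so a half turn about y gives the same grasp; the last joint's range is limited). The gripper opens to 85 mm and grips with 20 to 120 N. Pads are 22 mm wide; open, the fingers measure 114 mm over their backs; the gripper's body (76 mm by 85 mm) begins 54 mm behind the grasp point. The pads swing forward as they close: fully open they stand 13 mm farther back than shut.
Start: joints at [1.048, 0.527, 1.433, -0, 1.181, -0.178], TCP at [0.211, 0.588, 0.231] pointing down, gripper open.
Joint ranges: [-3.08, 3.08], [-0.75, 2.2], [0.22, 2.44], [-1.43, 4.57], [0, 2.65], [-2.85, 2.85]. Speed limits (rad/s): [2.79, 2.79, 3.14, 3.14, 3.14, 3.14].

### API

Orientations are given as a unit quaternion [x, y, z, w].
In Python, from station import manip gives the robot as it stands.
- The arm moves only by the tool apply_moves, never from a script. Its argument "motion" is a list of rows, each a list of 5 numbers: the finger opening in mm, from 0 to 85.4, then the shift along the tool's x, y, z in units of 30 mm (1.0 is 30 mm), then the turn about the tool's y in units of 10 degrees (1.0 is 10 degrees). In form: [[fingers, x, y, z, twist], ...]. A call has 1 to 12 rows; each row is the pose to reach, as a shift and turn from the pose commanded when the call began, along the tool's axes at that moment; what a row does not reach only later rows make up. A row lasts 1/8 s, in which the tool goes at most 62.5 mm and 10.7 degrees, less where a joint would pass 70% of its speed; a pose out of reach is approached as far as the arm can. A call with a gripper value outside its range is refused whole. The fingers move at their own pace and stop on an object; "squeeze" is the grip in N (left out, the last holds). Time passes only in rows, so rows that repeat a pose let the fingers close. It gives the time, the measured TCP pose, the force and the opening at its end, in the units of the state.
- manip.sense(): the state, without advancing time (a new reading comes with each control period).
- manip.snapshot(name): name is "side" or "top" or "wrist"; returns the picture (480x640x3 uint8, red, green, blue); there is no depth.
- manip.get_calibration(name): a dict with "intrinsics" (3x3 intrinsics, pixels), "extrinsics" (4x4, takes a point from camera to world coordinates). Camera axes: x right, y up, looking along -z (the intrinsics and any distortion apply to the point x, -y, -z); pixel columns grow to the right and rows downward; lengths in m; the calibration is good to about 2 mm. A picture is of the moment at which its call begins: read the wrist's pose just before it. get_calibration takes no time and is no camera call; for the wrist camera it gives the pose at the moment of the call.
- manip.sign_off(): hands the job in, once; it reports no verdict.
The state is a dict: "t": time; "q": joint angles; "qd": joint speeds; "tau": joint torques, N m; "tcp_pos": TCP position; "tool_rot": TCP orientation; "force": force on the tool from outside, world axes, zero at the start; "ft_torque": the same for the moment, N m; "finger_gap": opening from 0.0 (shut) to 1.0 (fully open).
Only numpy, scipy, OpenCV 4.12 (cv2) and the standard library are available. Lean on these libraries where they do the work, as an engineer would, in place of code of your own. Each camera call takes 0.05 s, during which the arm holds its last target.

## Working session

There is one attempt and no reset: what is moved stays moved. The work goes in short steps, Python scripts to look and compute and a tool call to move; the robot and the scene stay as the last step left them, time stands still between calls to the robot, and variables do not carry over. Pictures are saved under pics/ and viewed, and the job is handed in when it is done.

Besides the shell and the picture viewer there is one more tool, called after "Emit:" as name(argument=value, ...) on one line, values as JSON. apply_moves: Moves the arm, as the interface text tells. Its arguments: {"type":"object","properties":{"motion":{"type":"array"},"squeeze":{"type":"number"}},"required":["motion"]}

```bash
ls; mkdir -p pics; python3 - <<'E'
from station import manip
import cv2
s=manip.sense(); print(s)
for n in("side","top","wrist"):
    im=manip.snapshot(n); cv2.imwrite(f"pics/{n}0.png",im[:,:,::-1])
    c=manip.get_calibration(n); print(n,c)
E
```

```text
pics
{'t': 0.0, 'q': array([ 1.04750469e+00,  5.28461388e-01,  1.43388492e+00, -2.03151828e-05,
        1.18137908e+00, -1.78506485e-01]), 'qd': array([ 0.00130813,  0.00144798, -0.0014077 , -0.00099064,  0.00084988,
       -0.00014117]), 'tau': array([-1.50765805e-03, -4.42337251e+01, -1.78027689e+01, -3.28770193e-04,
        8.58461164e-03,  1.46315591e-05]), 'tcp_pos': array([0.21087179, 0.58760687, 0.23034207]), 'tool_rot': array([ 0.6973359 , -0.12154725,  0.12104134, -0.69591516]), 'force': array([ 0.09512445, -0.27107036, -0.08692085]), 'ft_torque': array([-0.02995558, -0.01476345, -0.01227249]), 'finger_gap': 1.004200126635115}
side {'intrinsics': array([[583.83035071,   0.        , 311.07162083],
       [  0.        , 583.83035071, 246.39470985],
       [  0.        ,   0.        ,   1.        ]]), 'extrinsics': array([[-0.93648802,  0.20978597, -0.28103386, -0.16005248],
       [-0.3503123 , -0.52193279,  0.77773225,  1.57786741],
       [ 0.01647653,  0.82678655,  0.56227442,  1.26207382],
       [ 0.        ,  0.        ,  0.        ,  1.        ]])}
top {'intrinsics': ar
[... 244 characters left out ...]
3e-01],
       [-9.98803467e-01, -4.80033471e-02,  9.34416077e-03,
         4.92132540e-03],
       [-9.92092583e-04,  2.10919661e-01,  9.77502896e-01,
         1.43295068e+00],
       [ 0.00000000e+00,  0.00000000e+00,  0.00000000e+00,
         1.00000000e+00]])}
wrist {'intrinsics': array([[379.41853452,   0.        , 317.58011311],
       [  0.        , 379.41853452, 242.85559393],
       [  0.        ,   0.        ,   1.        ]]), 'extrinsics': array([[ 0.33848338, -0.90569422, -0.25523908,  0.14567227],
       [ 0.94097108,  0.32534383,  0.09340672,  0.61165138],
       [-0.00155747, -0.27178921,  0.96235555,  0.37339444],
       [ 0.        ,  0.        ,  0.        ,  1.        ]])}
```

View pics/side0.png

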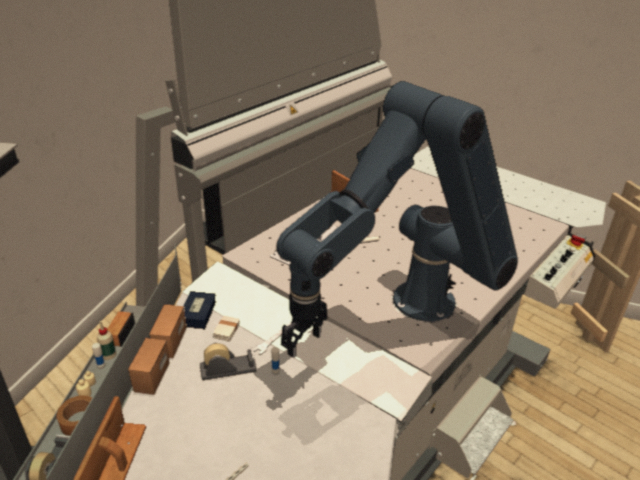

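View pics/top0.png

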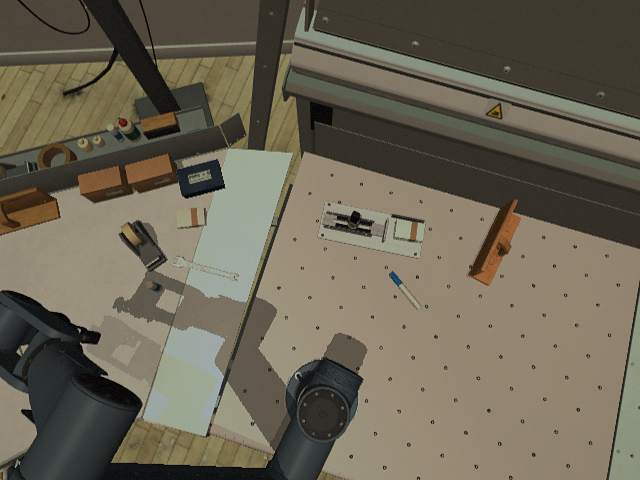

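View pics/wrist0.png

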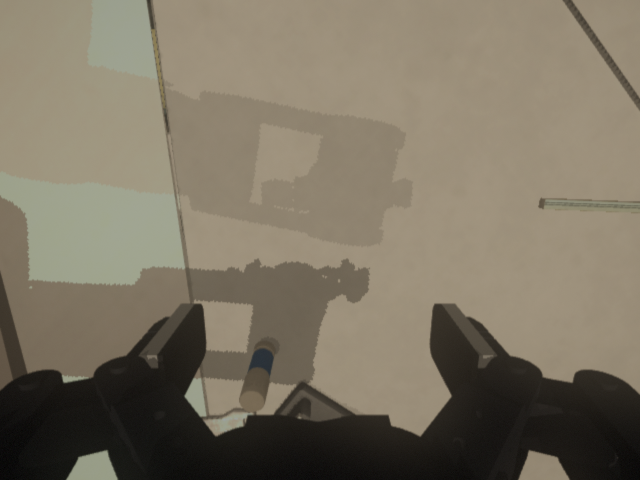

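The top view shows the jig at about (320–425, 200–258), with the upright lever near (355, 218). I'll zoom in and triangulate.

```bash
cat > h.py <<'E'
from station import manip
import cv2, numpy as np
from scipy.spatial.transform import Rotation as R
def ray(n,uv,cal=None):
    c=cal or manip.get_calibration(n); K=c["intrinsics"];E=c["extrinsics"]
    d=np.array([(uv[0]-K[0,2])/K[0,0],-(uv[1]-K[1,2])/K[1,1],-1]); return E[:3,3],E[:3,:3]@d
def onz(n,uv,z,cal=None):
    o,d=ray(n,uv,cal); return o+d*(z-o[2])/d[2]
def proj(n,p,cal=None):
    c=cal or manip.get_calibration(n); K=c["intrinsics"];E=c["extrinsics"]
    q=E[:3,:3].T@(np.array(p)-E[:3,3]); return np.array([K[0,2]+K[0,0]*q[0]/-q[2],K[1,2]+K[1,1]*q[1]/q[2]])
def crop(im,x0,y0,x1,y1,f,name):
    cv2.imwrite("pics/"+name,cv2.resize(im[y0:y1,x0:x1,::-1],None,fx=f,fy=f,interpolation=cv2.INTER_CUBIC))
E
python3 - <<'E'
from h import *
im=cv2.imread("pics/top0.png")[:,:,::-1]
crop(im,300,180,440,270,5,"topcrop.png")
for uv in[(355,218),(321,205),(425,220),(400,290),(490,240),(150,288),(353,213)]: print(uv,onz("top",uv,0.008),onz("top",uv,.13))
E
```

```text
(355, 218) [ 0.52613874 -0.13216776  0.008     ] [ 0.49375502 -0.12043061  0.13      ]
(321, 205) [ 0.57335586 -0.02870571  0.008     ] [ 0.53692956 -0.02582667  0.13      ]
(425, 220) [ 0.50903564 -0.34891476  0.008     ] [ 0.47811624 -0.31862038  0.13      ]
(400, 290) [ 0.29577724 -0.25263178  0.008     ] [ 0.28311638 -0.23058086  0.13      ]
(490, 240) [ 0.43581642 -0.54249949  0.008     ] [ 0.41116583 -0.49563096  0.13      ]
(150, 288) [0.33871406 0.49931559 0.008     ] [0.32237708 0.45698704 0.13      ]
(353, 213) [ 0.54253364 -0.12700623  0.008     ] [ 0.50874624 -0.11571099  0.13      ]
```

View pics/topcrop.png

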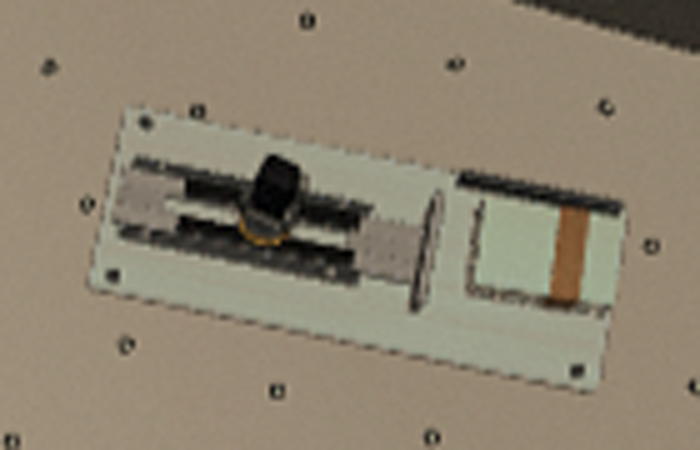

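```bash
python3 - <<'E'
from h import *
c=[(125,108),(90,288),(598,390),(625,203)]
L=[(60,100),(-60,100),(-60,-220),(60,-220)]
W=np.array([onz("top",(300+(u-2)/5,180+(v-2)/5),.008)[:2] for u,v in c]);L=np.array(L)/1000
w=(W[:,0]+1j*W[:,1]);l=L[:,0]+1j*L[:,1]
a=np.sum((w-w.mean())*np.conj(l-l.mean()));th=np.angle(a);t=w.mean()-np.exp(1j*th)*l.mean()
print(W,"yaw",th,np.degrees(th),"origin",t,"res",abs(np.exp(1j*th)*l+t-w))
s=manip.sense();r=R.from_quat(s["tool_rot"]);print(r.as_matrix())
for z in(.045,.05,.055,.13):print(proj("top",[t.real,t.imag,z])-[300,180], (proj("top",[t.real,t.imag,z])-[300,180])*5)
E
```

```text
[[ 0.58517899 -0.0406062 ]
 [ 0.47070432 -0.0129778 ]
 [ 0.39166763 -0.31970353]
 [ 0.50845697 -0.34761172]] yaw -0.2469543642503177 -14.149442803879623 origin (0.5036690892923431-0.12204512801937058j) res [0.00140817 0.00267889 0.0010009  0.0024568 ]
[[ 9.41155756e-01 -8.65977339e-04  3.37972030e-01]
 [-3.37972998e-01 -1.49562485e-03  9.41154619e-01]
 [-3.09539207e-04 -9.99998507e-01 -1.70029289e-03]]
[53.10966968 42.14271168] [265.54834838 210.71355842]
[53.23345536 41.72398033] [266.16727678 208.61990165]
[53.3580913  41.30237279] [266.79045648 206.51186394]
[55.33594232 34.6118716 ] [276.67971158 173.05935799]
```

Emit:
apply_moves(motion=[[85, 0.5, -1, -0.6, 0], [85, 1.6, -1.6, -1.8, 0], [85, 2.8, -2.3, -3.1, 0], [85, 4.1, -2.3, -4.5, 0], [85, 5.4, -2.3, -5.9, 0], [85, 6.7, -2.3, -7.4, 0], [85, 8.0, -2.3, -8.8, 0], [85, 9.3, -2.3, -10.3, 0], [85, 10.6, -2.3, -11.7, 0], [85, 11.9, -2.3, -13.2, 0], [85, 13.2, -2.3, -14.6, 0], [85, 14.5, -2.3, -16, 0]])

```text
t: 1.65
tcp_pos: [0.4587, -0.0124, 0.3003]
tool_rot: [-0.696, 0.121, -0.122, 0.697]
force: [1.0, 0.3, 0.4]
finger_gap: 0.993
```

Emit:
apply_moves(motion=[[85, 1, 0, -1.1, 0], [85, 2, 0, -2.2, 0], [85, 2.7, 0, -2.97, 0], [85, 2.7, 0, -2.97, 0], [85, 2.7, 0, -2.97, 0]])

```text
t: 2.28
tcp_pos: [0.5037, -0.1211, 0.2999]
tool_rot: [-0.696, 0.122, -0.121, 0.697]
force: [0.4, 0.2, -0.0]
finger_gap: 1.001
```

```bash
python3 - <<'E'
from h import *
s=manip.sense(); print(s)
c=manip.get_calibration("wrist"); im=manip.snapshot("wrist"); cv2.imwrite("pics/w1.png",im[:,:,::-1]); np.save("w1.npy",c["extrinsics"])
im=manip.snapshot("top"); crop(im,300,180,440,270,5,"t1.png")
im=manip.snapshot("side"); cv2.imwrite("pics/s1.png",im[:,:,::-1])
E
```

```text
{'t': 2.275, 'q': array([-4.52050013e-01,  3.03524245e-01,  1.60893861e+00,  4.57784828e-04,
        1.23101936e+00, -1.67811306e+00]), 'qd': array([ 0.01799625, -0.01015809,  0.01138673, -0.00354216, -0.00099024,
       -0.00081466]), 'tau': array([-5.83622307e-01, -3.37830985e+01, -1.88402885e+01, -2.90310499e-02,
       -4.12585074e-02, -1.88927620e-04]), 'tcp_pos': array([ 0.50372731, -0.12106599,  0.29987566]), 'tool_rot': array([-0.69628796,  0.12193221, -0.12073223,  0.69695003]), 'force': array([ 0.38444984,  0.20356924, -0.01101754]), 'ft_torque': array([0.01998534, 0.02384009, 0.04775663]), 'finger_gap': 1.0006004143441687}
```

View pics/w1.png

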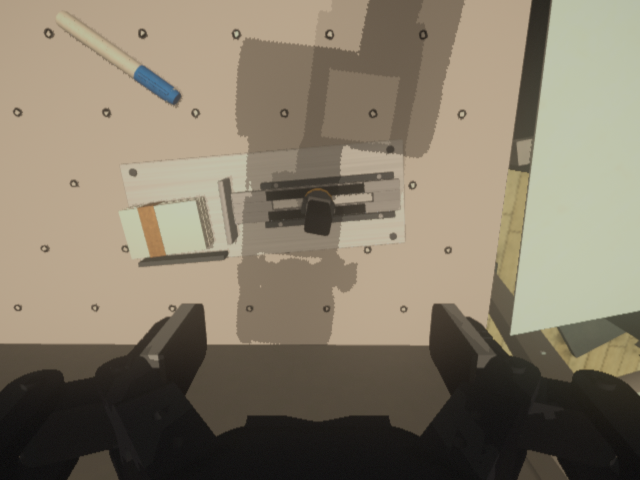

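```bash
python3 - <<'E'
from h import *
im=cv2.imread("pics/w1.png")[:,:,::-1]
crop(im,260,170,370,255,7,"w1c.png")
im=cv2.imread("pics/s1.png")[:,:,::-1]
print(proj("side",[.504,-.122,.09]))
u,v=proj("side",[.504,-.122,.09]).astype(int)
crop(im,u-70,v-50,u+70,v+50,5,"s1c.png")
E
```

```text
[298.76190941 230.9159931 ]
```

View pics/w1c.png

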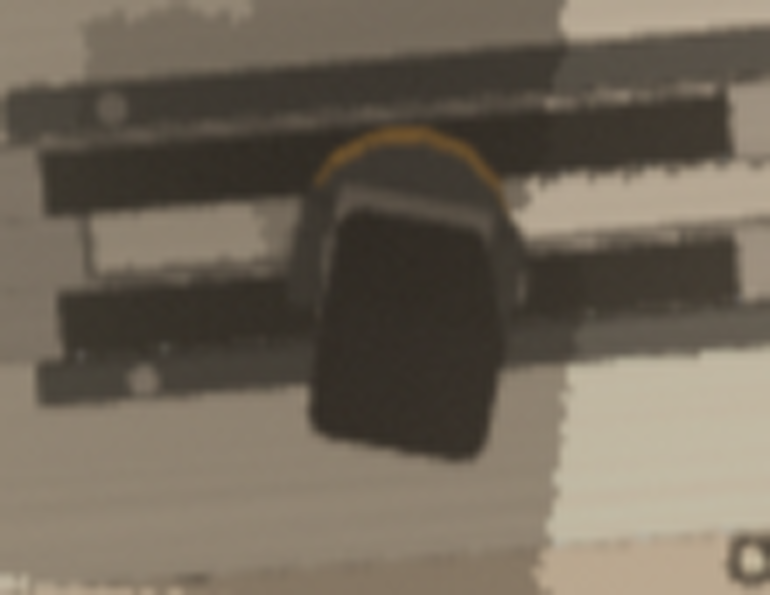

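View pics/s1c.png

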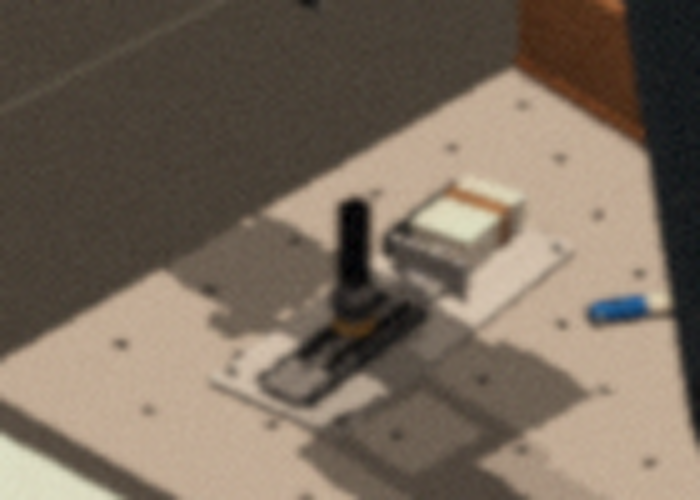

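View pics/t1.png

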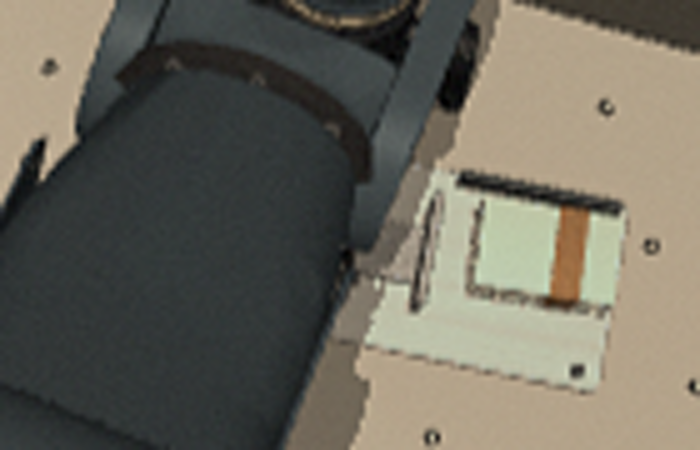

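```bash
python3 - <<'E'
from h import *
c=manip.get_calibration("wrist")
f=lambda u,v:(260+(u-3)/7,170+(v-3)/7)
for z in(.128,.134,.139):
    a=onz("wrist",f(312,425),z,c);b=onz("wrist",f(485,460),z,c);d=(b-a);print(z,a,b,np.hypot(*d[:2]),np.degrees(np.arctan2(d[1],d[0])),(a+b)[:2]/2-.009*np.array([.86,-.51]))
# fork edges at z .05
for z in (.045,.055):
  a=onz("wrist",f(290,290),z,c);b=onz("wrist",f(525,290),z,c);print(a,b,(a+b)/2)
for z in(.022,.03):print(onz("wrist",f(410,127),z,c))
# plate corners in wrist
for uv in[(122,165),(404,143),(405,241),(128,262)]:print(onz("wrist",uv,.008,c))
E
```

```text
0.128 [ 0.5079016  -0.13397326  0.128     ] [ 0.51920129 -0.11553456  0.128     ] 0.021625644456182008 58.49900181452337 [ 0.50581144 -0.12016391]
0.134 [ 0.50658171 -0.13327033  0.134     ] [ 0.5176663  -0.11518264  0.134     ] 0.02121396724309221 58.49900181452332 [ 0.50438401 -0.11963649]
0.139 [ 0.50548181 -0.13268456  0.139     ] [ 0.51638714 -0.11488938  0.139     ] 0.020870902898850668 58.499001814523496 [ 0.50319447 -0.11919697]
[ 0.50519194 -0.13952571  0.045     ] [ 0.51725384 -0.1058619   0.045     ] [ 0.51122289 -0.12269381  0.045     ]
[ 0.50351873 -0.13845892  0.055     ] [ 0.51527771 -0.10564056  0.055     ] [ 0.50939822 -0.12204974  0.055     ]
[ 0.49089949 -0.11497543  0.022     ]
[ 0.48990549 -0.11463492  0.03      ]
[ 0.39408297 -0.31494466  0.008     ]
[ 0.47814663 -0.00921824  0.008     ]
[ 0.58710565 -0.03957642  0.008     ]
[ 0.49950276 -0.36211937  0.008     ]
```

Emit:
apply_moves(motion=[[85, 0, 1, 0, 0.6], [85, 0, 2.5, 0, 1.15], [85, 0, 4, 0, 1.15], [85, 0, 5, 0, 1.15], [85, 0, 5, 0, 1.15], [85, 0, 5, 0, 1.15]])

```text
t: 3.18
tcp_pos: [0.5053, -0.1217, 0.1515]
tool_rot: [0.681, -0.189, 0.191, -0.681]
force: [-0.6, 0.1, -0.1]
finger_gap: 0.994
```

```bash
python3 - <<'E'
from h import *
s=manip.sense(); print(s['tcp_pos'],s['q'],s['force'],s['ft_torque'])
c=manip.get_calibration("wrist"); im=manip.snapshot("wrist"); cv2.imwrite("pics/w2.png",im[:,:,::-1]); np.save("w2.npy",c["extrinsics"])
E
```

```text
[ 0.50530328 -0.12170744  0.15147128] [-4.51587093e-01  5.03023868e-01  1.77481848e+00  1.95673501e-05
  8.61675429e-01 -1.47767775e+00] [-0.55070646  0.11430873 -0.05794244] [0.00969341 0.03486527 0.01261818]
```

View pics/w2.png

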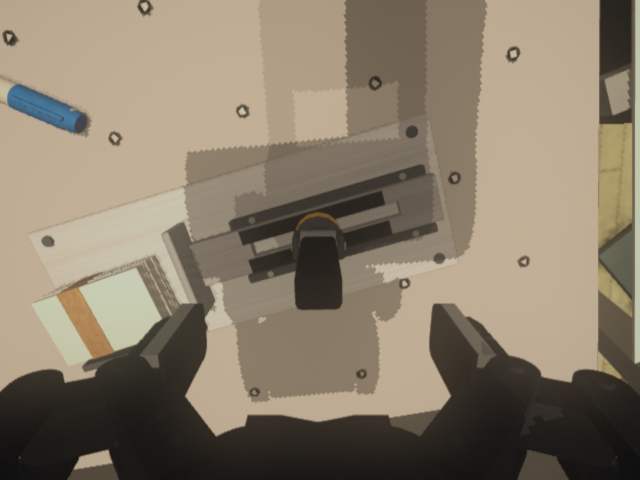

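```bash
python3 - <<'E'
from h import *
c=manip.get_calibration("wrist");s=manip.sense();M=R.from_quat(s["tool_rot"]).as_matrix()
for z in(.128,.134,.139):
    a=onz("wrist",(295,308),z,c);b=onz("wrist",(342,308),z,c);print(z,np.hypot(*(b-a)[:2]),M.T@((a+b)/2-s["tcp_pos"])*1000)
E
```

```text
0.128 0.022555652009018764 [10.05876701 23.88103987  0.49969369]
0.134 0.021742635236897186 [ 7.18860555 17.87200717  0.48486461]
0.139 0.02106512126012916 [ 4.79680434 12.86447992  0.47250704]
```

Emit:
apply_moves(motion=[[85, -0.05, 1, 0.015, 0], [85, -0.05, 2.1, 0.015, 0], [85, -0.05, 2.1, 0.015, 0], [40, -0.05, 2.1, 0.015, 0], [40, -0.05, 2.1, 0.015, 0], [15, -0.05, 2.1, 0.015, 0], [15, -0.05, 2.1, 0.015, 0], [15, -0.05, 2.1, 0.015, 0], [15, -0.05, 2.1, 0.015, 0]], squeeze=60)

```text
t: 4.35
tcp_pos: [0.504, -0.1208, 0.0883]
tool_rot: [0.681, -0.19, 0.191, -0.681]
force: [-0.5, 1.0, 5.7]
finger_gap: 0.25
```

```bash
cat > st.py <<'E'
from h import *
s=manip.sense(); print('t',s['t'],'tcp',s['tcp_pos'].round(4),'q6',s['q'].round(3),'F',s['force'].round(2),'M',s['ft_torque'].round(3),'gap',round(s['finger_gap']*85.4,1), 'yaw',np.degrees(np.arctan2(*R.from_quat(s['tool_rot']).as_matrix()[[1,0],2])).round(2))
E
python3 st.py
```

```text
t 4.35 tcp [ 0.504  -0.1208  0.0883] q6 [-0.451  0.61   1.821 -0.     0.709 -1.477] F [-0.51  0.96  5.71] M [0.157 0.082 0.167] gap 21.3 yaw 58.79
```

Emit:
apply_moves(motion=[[15, 0, 0.006, 0, 0.5], [15, 0, 0.012, 0, 1], [15, 0, 0.017, 0, 1.5], [15, 0, 0.023, 0, 2]])

```text
t: 4.85
tcp_pos: [0.5044, -0.1203, 0.0875]
tool_rot: [-0.637, 0.306, -0.307, 0.637]
force: [0.2, 2.4, 6.0]
finger_gap: 0.254
```

```bash
python3 st.py
```

```text
t 4.85 tcp [ 0.5044 -0.1203  0.0875] q6 [-4.500e-01  6.110e-01  1.821e+00  1.000e-03  7.070e-01 -1.125e+00] F [0.21 2.41 6.  ] M [ 0.569 -0.174  0.194] gap 21.7 yaw 38.61
```

Emit:
apply_moves(motion=[[15, 0, 0.006, 0, 0.5], [15, 0, 0.012, 0, 1], [15, 0, 0.017, 0, 1.5], [15, 0, 0.023, 0, 2]])

```text
t: 5.35
tcp_pos: [0.5049, -0.1201, 0.0869]
tool_rot: [-0.573, 0.412, -0.414, 0.575]
force: [2.6, 4.7, 4.5]
finger_gap: 0.25
```

```bash
python3 st.py
```

```text
t 5.35 tcp [ 0.5049 -0.1201  0.0869] q6 [-0.45   0.612  1.821  0.003  0.705 -0.776] F [2.57 4.73 4.52] M [ 0.798 -0.488  0.198] gap 21.4 yaw 18.58
```

Emit:
apply_moves(motion=[[15, 0, 0.006, 0, 0.5], [15, 0, 0.012, 0, 1], [15, 0, 0.017, 0, 1.5], [15, 0, 0.023, 0, 2]])

```text
t: 5.85
tcp_pos: [0.5055, -0.12, 0.0862]
tool_rot: [0.492, -0.505, 0.507, -0.495]
force: [4.5, 5.9, 4.6]
finger_gap: 0.248
```

```bash
python3 st.py
```

```text
t 5.85 tcp [ 0.5055 -0.12    0.0862] q6 [-0.45   0.614  1.821  0.003  0.702 -0.427] F [4.54 5.91 4.6 ] M [ 0.986 -0.662  0.269] gap 21.2 yaw -1.44
```

Emit:
apply_moves(motion=[[15, 0, 0.006, 0, 0.5], [15, 0, 0.012, 0, 1], [15, 0, 0.017, 0, 1.5], [15, 0, 0.023, 0, 2]])

```text
t: 6.35
tcp_pos: [0.5061, -0.1201, 0.0855]
tool_rot: [0.397, -0.583, 0.585, -0.4]
force: [6.0, 4.8, 3.2]
finger_gap: 0.249
```

```bash
python3 st.py
```

```text
t 6.35 tcp [ 0.5061 -0.1201  0.0855] q6 [-0.45   0.615  1.821  0.004  0.7   -0.078] F [5.99 4.84 3.15] M [ 0.996 -0.814  0.275] gap 21.3 yaw -21.45
```

```bash
cat > av.py <<'E'
from h import *
Mz=[];F=[]
for i in range(6):
    manip.snapshot("top"); s=manip.sense(); Mz.append(s['ft_torque']);F.append(s['force'])
Mz=np.array(Mz);print('Mz',Mz[:,2].round(3),'mean',Mz.mean(0).round(3),'F',np.mean(F,0).round(2))
import runpy; runpy.run_path("st.py")
E
python3 av.py
```

```text
Mz [ 0.089  0.002  0.004 -0.001 -0.025 -0.032] mean [ 0.946 -0.822  0.006] F [4.73 5.43 3.36]
t 6.65 tcp [ 0.5062 -0.1201  0.0855] q6 [-0.45   0.615  1.821  0.004  0.7   -0.08 ] F [4.79 6.15 3.28] M [ 0.951 -0.789 -0.032] gap 21.2 yaw -21.37
```

```bash
sed -i "s/'gap'/'t6',s['tau'][5].round(3),'qd6',s['qd'][5].round(2),'gap'/" st.py; python3 st.py
```

```text
t 6.65 tcp [ 0.5062 -0.1201  0.0855] q6 [-0.45   0.615  1.821  0.004  0.7   -0.08 ] F [4.79 6.15 3.28] M [ 0.951 -0.789 -0.032] t6 -0.049 qd6 -0.0 gap 21.2 yaw -21.37
```

Emit:
apply_moves(motion=[[15, 0, 0.006, 0, 0.5], [15, 0, 0.012, 0, 1]])

```text
t: 6.9
tcp_pos: [0.5064, -0.1203, 0.0852]
tool_rot: [0.344, -0.616, 0.618, -0.348]
force: [4.8, 5.5, 1.7]
finger_gap: 0.251
```

```bash
python3 st.py
```

```text
t 6.9 tcp [ 0.5064 -0.1203  0.0852] q6 [-0.45   0.616  1.821  0.004  0.699  0.096] F [4.85 5.55 1.74] M [ 0.95  -0.917  0.232] t6 -0.222 qd6 0.69 gap 21.4 yaw -31.45
```

Emit:
apply_moves(motion=[[15, 0, 0.006, 0, 0.5]])

```text
t: 7.02
tcp_pos: [0.5066, -0.1203, 0.085]
tool_rot: [0.316, -0.63, 0.633, -0.321]
force: [5.7, 5.1, 2.3]
finger_gap: 0.252
```

```bash
python3 st.py
```

```text
t 7.025 tcp [ 0.5066 -0.1203  0.085 ] q6 [-0.449  0.616  1.821  0.004  0.698  0.184] F [5.73 5.1  2.27] M [ 0.958 -0.9    0.249] t6 -0.224 qd6 0.69 gap 21.5 yaw -36.45
```

Emit:
apply_moves(motion=[[15, 0, 0.006, 0, 0.5]])

```text
t: 7.15
tcp_pos: [0.5067, -0.1204, 0.0848]
tool_rot: [0.289, -0.643, 0.646, -0.293]
force: [6.0, 4.4, 2.4]
finger_gap: 0.25
```

```bash
python3 st.py
```

```text
t 7.15 tcp [ 0.5067 -0.1204  0.0848] q6 [-0.45   0.617  1.821  0.004  0.698  0.271] F [5.96 4.43 2.4 ] M [ 0.935 -0.963  0.27 ] t6 -0.224 qd6 0.69 gap 21.3 yaw -41.45
```

Emit:
apply_moves(motion=[[15, -0.02, 0.006, 0.025, 0.5], [15, -0.04, 0.012, 0.05, 1]])

```text
t: 7.4
tcp_pos: [0.5072, -0.1206, 0.0844]
tool_rot: [0.233, -0.667, 0.668, -0.235]
force: [1.4, 2.9, 4.9]
finger_gap: 0.251
```

```bash
python3 st.py
```

```text
t 7.4 tcp [ 0.5072 -0.1206  0.0844] q6 [-0.449  0.619  1.817  0.002  0.702  0.447] F [1.41 2.86 4.91] M [ 0.567 -0.26   0.241] t6 -0.24 qd6 0.7 gap 21.4 yaw -51.4
```

Emit:
apply_moves(motion=[[15, 0, 0.006, 0, 0.5], [15, 0, 0.012, 0, 1]])

```text
t: 7.65
tcp_pos: [0.5074, -0.1208, 0.0841]
tool_rot: [0.173, -0.684, 0.686, -0.176]
force: [2.5, 3.0, 4.5]
finger_gap: 0.249
```

```bash
python3 st.py
```

```text
t 7.65 tcp [ 0.5074 -0.1208  0.0841] q6 [-0.449  0.619  1.817  0.002  0.701  0.622] F [2.53 2.99 4.5 ] M [ 0.524 -0.432  0.27 ] t6 -0.233 qd6 0.69 gap 21.3 yaw -61.4
```

Emit:
apply_moves(motion=[[15, 0, 0.006, 0, 0.5], [15, 0, 0.012, 0, 1]])

```text
t: 7.9
tcp_pos: [0.5075, -0.1211, 0.0837]
tool_rot: [0.113, -0.697, 0.699, -0.116]
force: [3.0, 1.1, 3.5]
finger_gap: 0.25
```

```bash
python3 st.py
```

```text
t 7.9 tcp [ 0.5075 -0.1211  0.0837] q6 [-4.490e-01  6.200e-01  1.817e+00  1.000e-03  7.000e-01  7.960e-01] F [3.04 1.09 3.53] M [ 0.307 -0.392  0.234] t6 -0.232 qd6 0.69 gap 21.3 yaw -71.39
```

Emit:
apply_moves(motion=[[15, 0, 0.006, 0, 0.5], [15, 0, 0.012, 0, 1]])

```text
t: 8.15
tcp_pos: [0.5076, -0.1214, 0.0834]
tool_rot: [0.051, -0.704, 0.706, -0.055]
force: [2.8, 0.2, 3.8]
finger_gap: 0.247
```

```bash
python3 st.py
```

```text
t 8.15 tcp [ 0.5076 -0.1214  0.0834] q6 [-4.490e-01  6.210e-01  1.817e+00  1.000e-03  6.980e-01  9.710e-01] F [2.83 0.21 3.76] M [ 0.149 -0.368  0.233] t6 -0.231 qd6 0.69 gap 21.1 yaw -81.38
```

Emit:
apply_moves(motion=[[15, 0, 0.006, 0, 0.5], [15, 0, 0.012, 0, 1]])

```text
t: 8.4
tcp_pos: [0.5077, -0.1217, 0.0831]
tool_rot: [-0.01, -0.706, 0.708, 0.007]
force: [2.4, 0.9, 3.9]
finger_gap: 0.251
```

```bash
python3 st.py
```

```text
t 8.4 tcp [ 0.5077 -0.1217  0.0831] q6 [-0.45   0.621  1.817 -0.     0.697  1.145] F [2.4  0.9  3.94] M [-0.002 -0.325  0.226] t6 -0.23 qd6 0.69 gap 21.4 yaw -91.36
```

Emit:
apply_moves(motion=[[15, 0, 0.006, 0, 0.5], [15, 0, 0.012, 0, 1]])

```text
t: 8.65
tcp_pos: [0.5076, -0.122, 0.0827]
tool_rot: [-0.072, -0.703, 0.705, 0.068]
force: [2.0, -1.3, 3.5]
finger_gap: 0.248
```

```bash
python3 st.py
```

```text
t 8.65 tcp [ 0.5076 -0.122   0.0827] q6 [-4.500e-01  6.220e-01  1.817e+00 -1.000e-03  6.960e-01  1.320e+00] F [ 2.02 -1.34  3.51] M [-0.226 -0.262  0.177] t6 -0.228 qd6 0.69 gap 21.2 yaw -101.35
```

Emit:
apply_moves(motion=[[15, 0, 0.006, 0, 0.5], [15, 0, 0.012, 0, 1]])

```text
t: 8.9
tcp_pos: [0.5076, -0.1223, 0.0824]
tool_rot: [-0.133, -0.694, 0.696, 0.129]
force: [0.8, -1.8, 4.4]
finger_gap: 0.252
```

```bash
python3 st.py
```

```text
t 8.9 tcp [ 0.5076 -0.1223  0.0824] q6 [-0.45   0.623  1.818 -0.002  0.696  1.494] F [ 0.79 -1.81  4.45] M [-0.425 -0.149  0.251] t6 -0.225 qd6 0.69 gap 21.5 yaw -111.33
```

Emit:
apply_moves(motion=[[15, 0, 0.006, 0, 0.5], [15, 0, 0.012, 0, 1]])

```text
t: 9.15
tcp_pos: [0.5075, -0.1226, 0.082]
tool_rot: [-0.193, -0.68, 0.682, 0.189]
force: [0.4, -2.7, 3.9]
finger_gap: 0.25
```

```bash
python3 st.py
```

```text
t 9.15 tcp [ 0.5075 -0.1226  0.082 ] q6 [-0.45   0.623  1.818 -0.002  0.695  1.668] F [ 0.4  -2.7   3.89] M [-0.543 -0.058  0.332] t6 -0.144 qd6 0.69 gap 21.4 yaw -121.29
```

Emit:
apply_moves(motion=[[15, 0, 0.006, 0, 0.5], [15, 0, 0.012, 0, 1]])

```text
t: 9.4
tcp_pos: [0.5073, -0.1228, 0.0818]
tool_rot: [-0.251, -0.661, 0.663, 0.247]
force: [-0.1, -4.7, 5.5]
finger_gap: 0.25
```

```bash
python3 st.py
```

```text
t 9.4 tcp [ 0.5073 -0.1228  0.0818] q6 [-0.451  0.624  1.818 -0.003  0.694  1.843] F [-0.12 -4.73  5.45] M [-0.762  0.151  0.277] t6 -0.19 qd6 0.69 gap 21.4 yaw -131.29
```

Emit:
apply_moves(motion=[[15, 0, 0.006, 0, 0.5]])

```text
t: 9.52
tcp_pos: [0.5072, -0.123, 0.0816]
tool_rot: [-0.28, -0.649, 0.651, 0.276]
force: [-0.5, -4.5, 5.4]
finger_gap: 0.247
```

```bash
python3 st.py
```

```text
t 9.525 tcp [ 0.5072 -0.123   0.0816] q6 [-0.451  0.624  1.818 -0.004  0.694  1.93 ] F [-0.49 -4.54  5.44] M [-0.765  0.189  0.302] t6 -0.167 qd6 0.7 gap 21.1 yaw -136.28
```

Emit:
apply_moves(motion=[[15, 0, 0.006, 0, 0.5]])

```text
t: 9.65
tcp_pos: [0.507, -0.123, 0.0815]
tool_rot: [-0.308, -0.637, 0.638, 0.304]
force: [-0.4, -4.5, 6.3]
finger_gap: 0.251
```

```bash
python3 st.py
```

```text
t 9.65 tcp [ 0.507  -0.123   0.0815] q6 [-0.451  0.624  1.818 -0.004  0.694  2.018] F [-0.44 -4.49  6.29] M [-0.945  0.254  0.307] t6 -0.148 qd6 0.7 gap 21.4 yaw -141.26
```

Emit:
apply_moves(motion=[[15, 0, 0.003, 0, 0.25]])

```text
t: 9.78
tcp_pos: [0.507, -0.1231, 0.0814]
tool_rot: [-0.321, -0.63, 0.632, 0.317]
force: [-1.8, -5.1, 7.1]
finger_gap: 0.246
```

```bash
python3 st.py
```

```text
t 9.775 tcp [ 0.507  -0.1231  0.0814] q6 [-0.451  0.624  1.818 -0.004  0.694  2.06 ] F [-1.79 -5.09  7.14] M [-0.859  0.27   0.351] t6 0.127 qd6 0.34 gap 21.0 yaw -143.7
```

Emit:
apply_moves(motion=[[15, 0, 0.003, 0, 0.25]])

```text
t: 9.9
tcp_pos: [0.5069, -0.1231, 0.0813]
tool_rot: [-0.335, -0.623, 0.625, 0.331]
force: [-1.0, -5.7, 6.3]
finger_gap: 0.248
```

```bash
python3 st.py
```

```text
t 9.9 tcp [ 0.5069 -0.1231  0.0813] q6 [-0.451  0.624  1.818 -0.004  0.694  2.103] F [-0.95 -5.73  6.28] M [-0.946  0.278  0.329] t6 0.087 qd6 0.34 gap 21.2 yaw -146.17
```

Emit:
apply_moves(motion=[[15, 0, 0.003, 0, 0.25]])

```text
t: 10.02
tcp_pos: [0.5069, -0.1232, 0.0813]
tool_rot: [-0.348, -0.616, 0.617, 0.345]
force: [-0.7, -5.1, 6.6]
finger_gap: 0.246
```

```bash
python3 st.py
```

```text
t 10.025 tcp [ 0.5069 -0.1232  0.0813] q6 [-0.451  0.624  1.819 -0.004  0.694  2.147] F [-0.74 -5.08  6.56] M [-1.028  0.348  0.304] t6 0.098 qd6 0.35 gap 21.0 yaw -148.67
```

Emit:
apply_moves(motion=[[15, 0, 0.003, 0, 0.25]])

```text
t: 10.15
tcp_pos: [0.5068, -0.1232, 0.0812]
tool_rot: [-0.362, -0.608, 0.61, 0.358]
force: [-0.6, -5.8, 7.4]
finger_gap: 0.253
```

```bash
python3 st.py
```

```text
t 10.15 tcp [ 0.5068 -0.1232  0.0812] q6 [-0.451  0.624  1.819 -0.005  0.694  2.191] F [-0.59 -5.76  7.39] M [-0.915  0.418  0.323] t6 0.09 qd6 0.36 gap 21.6 yaw -151.17
```

Emit:
apply_moves(motion=[[15, 0, 0.003, 0, 0.25]])

```text
t: 10.28
tcp_pos: [0.5067, -0.1232, 0.0811]
tool_rot: [-0.375, -0.6, 0.602, 0.371]
force: [-1.0, -6.0, 7.2]
finger_gap: 0.249
```

```bash
python3 st.py; python3 av.py
python3 - <<'E'
from h import *
im=manip.snapshot("wrist"); cv2.imwrite("pics/w3.png",im[:,:,::-1])
im=manip.snapshot("side"); u,v=298,231;crop(im,u-70,v-50,u+70,v+50,5,"s3c.png")
E
```

```text
t 10.275 tcp [ 0.5067 -0.1232  0.0811] q6 [-0.451  0.625  1.819 -0.005  0.693  2.234] F [-1.01 -6.02  7.24] M [-1.022  0.387  0.301] t6 0.097 qd6 0.36 gap 21.3 yaw -153.66
Mz [0.228 0.181 0.196 0.152 0.142 0.175] mean [-1.028  0.407  0.179] F [-1.64 -5.9   7.01]
t 10.575 tcp [ 0.5067 -0.1232  0.0811] q6 [-0.451  0.625  1.819 -0.004  0.693  2.233] F [-1.83 -5.57  6.54] M [-1.012  0.354  0.175] t6 0.177 qd6 0.01 gap 21.4 yaw -153.63
```

View pics/w3.png

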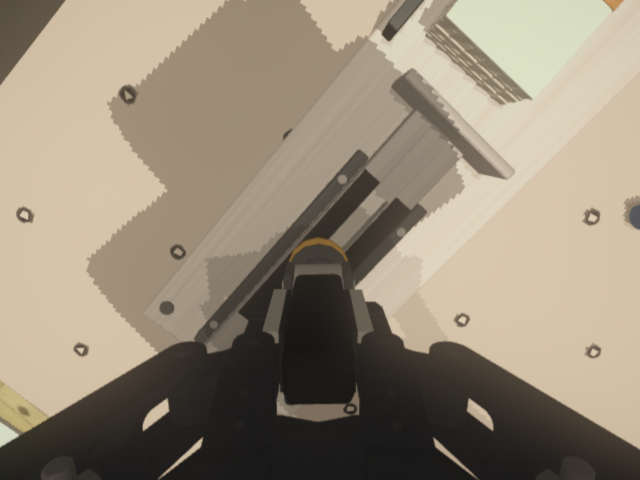

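View pics/s3c.png

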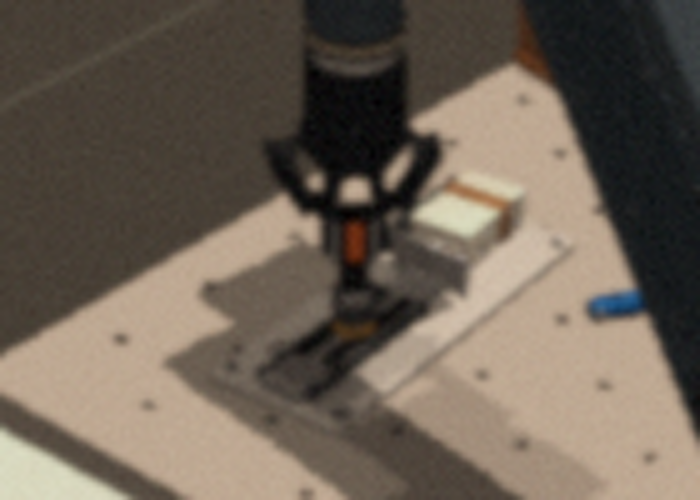

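Emit:
apply_moves(motion=[[15, 0, 0.006, 0, 0.5]])

```text
t: 10.8
tcp_pos: [0.5066, -0.1233, 0.081]
tool_rot: [-0.401, -0.583, 0.585, 0.397]
force: [-1.9, -5.2, 7.9]
finger_gap: 0.254
```

```bash
python3 st.py; python3 av.py
```

```text
t 10.8 tcp [ 0.5066 -0.1233  0.081 ] q6 [-0.451  0.625  1.819 -0.005  0.693  2.322] F [-1.85 -5.18  7.9 ] M [-1.101  0.518  0.308] t6 -0.177 qd6 0.7 gap 21.7 yaw -158.69
Mz [0.153 0.033 0.048 0.07  0.023 0.05 ] mean [-1.07   0.449  0.063] F [-2.4  -6.22  7.71]
t 11.1 tcp [ 0.5066 -0.1233  0.081 ] q6 [-0.452  0.625  1.819 -0.004  0.693  2.321] F [-2.47 -6.16  7.58] M [-1.091  0.44   0.05 ] t6 0.064 qd6 0.01 gap 21.4 yaw -158.66
```

Emit:
apply_moves(motion=[[15, 0, 0.003, 0, 0.25]])

```text
t: 11.22
tcp_pos: [0.5065, -0.1233, 0.0809]
tool_rot: [-0.413, -0.574, 0.576, 0.409]
force: [-1.6, -4.9, 8.2]
finger_gap: 0.247
```

```bash
python3 st.py
```

```text
t 11.225 tcp [ 0.5065 -0.1233  0.0809] q6 [-0.451  0.625  1.819 -0.005  0.693  2.365] F [-1.58 -4.94  8.21] M [-1.006  0.514  0.415] t6 0.115 qd6 0.35 gap 21.1 yaw -161.14
```

Emit:
apply_moves(motion=[[15, 0, 0.003, 0, 0.25]])

```text
t: 11.35
tcp_pos: [0.5064, -0.1233, 0.0808]
tool_rot: [-0.426, -0.565, 0.567, 0.422]
force: [-3.2, -6.6, 8.3]
finger_gap: 0.253
```

```bash
python3 st.py; python3 av.py
```

```text
t 11.35 tcp [ 0.5064 -0.1233  0.0808] q6 [-0.452  0.625  1.819 -0.005  0.693  2.409] F [-3.2  -6.58  8.34] M [-1.15   0.598  0.382] t6 0.161 qd6 0.34 gap 21.6 yaw -163.64
Mz [0.264 0.21  0.256 0.237 0.217 0.262] mean [-1.106  0.547  0.241] F [-2.72 -6.36  7.84]
t 11.65 tcp [ 0.5064 -0.1233  0.0808] q6 [-0.452  0.625  1.819 -0.005  0.693  2.408] F [-2.54 -6.62  9.04] M [-1.086  0.525  0.262] t6 0.226 qd6 -0.0 gap 21.3 yaw -163.6
```

```bash
python3 - <<'E'
from h import *
D=[(58.79,.504,-.1208),(38.61,.5044,-.1203),(18.58,.5049,-.1201),(-1.44,.5055,-.12),(-21.45,.5061,-.1201),(-41.45,.5067,-.1204),(-61.4,.5074,-.1208),(-81.4,.5076,-.1214),(-101.35,.5076,-.122),(-121.3,.5075,-.1226),(-141.3,.507,-.123),(-163.64,.5064,-.1233)]
A=[];b=[]
for y,px,py in D:
    t=np.radians(y);z=(np.cos(t),np.sin(t));x=(np.sin(t),-np.cos(t))
    A+= [[1,0,x[0],z[0]],[0,1,x[1],z[1]]];b+=[px,py]
s,r,_,_=np.linalg.lstsq(np.array(A),np.array(b),rcond=None);print(s*1000,np.sqrt(r/24)*1000)
E
```

```text
[ 5.05709628e+02 -1.21761410e+02 -1.83754559e+00 -1.66083654e-01] [0.0968769]
```

Emit:
apply_moves(motion=[[85, 0, 0, 0, 0], [85, 0, 0, 0, 0], [85, 0, 0, 0, 0], [85, 0, 0, 0, 0], [85, 0.5, 0, 0, 0], [85, 1.3, -0.4, 0, 0], [60, 1.3, -0.83, 0, 0], [30, 1.3, -0.83, 0, 0], [0, 1.3, -0.83, 0, 0], [0, 1.3, -0.83, 0, 0], [0, 1.3, -0.83, 0, 0], [0, 1.3, -0.83, 0, 0]])

```text
t: 13.15
tcp_pos: [0.4943, -0.0835, 0.1041]
tool_rot: [-0.424, -0.565, 0.566, 0.425]
force: [0.3, -1.0, 0.2]
finger_gap: -0.0
```

```bash
python3 st.py
python3 - <<'E'
from h import *
im=manip.snapshot("wrist"); cv2.imwrite("pics/w4.png",im[:,:,::-1])
im=manip.snapshot("side"); u,v=298,231;crop(im,u-70,v-50,u+70,v+50,5,"s4c.png")
E
```

```text
t 13.15 tcp [ 0.4943 -0.0835  0.1041] q6 [-0.391  0.567  1.853 -0.     0.722  2.468] F [ 0.3  -0.97  0.23] M [-0.06   0.012 -0.005] t6 0.0 qd6 0.0 gap -0.0 yaw -163.78
```

View pics/w4.png

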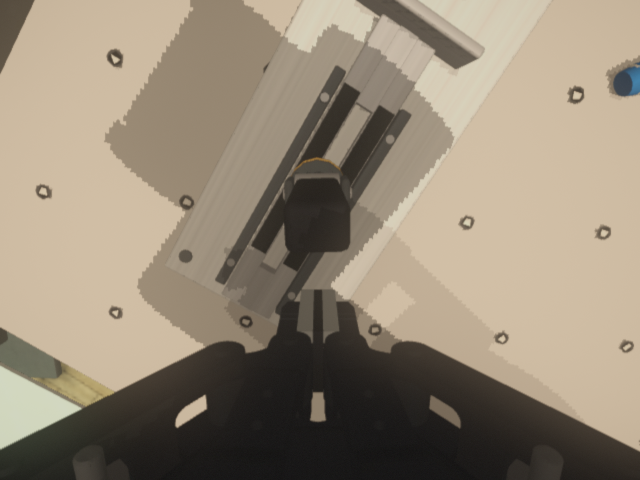

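View pics/s4c.png

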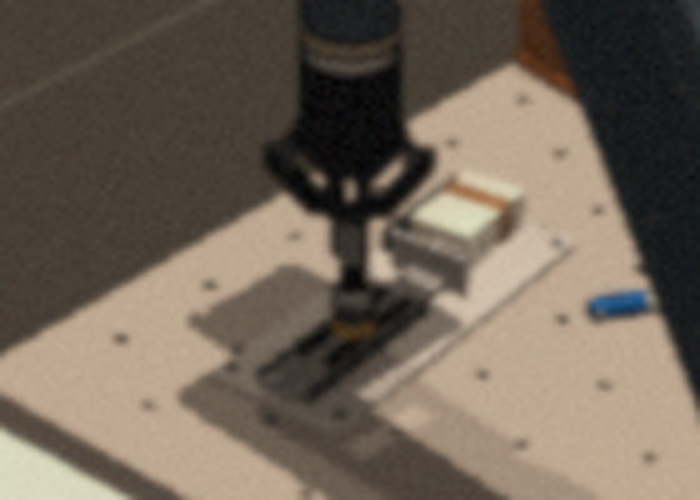

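Emit:
apply_moves(motion=[[0, -0.3, 0, 0, 0], [0, -0.6, 0, 0, 0], [0, -0.8, 0, 0, 0], [0, -1.0, 0, 0, 0], [0, -1.2, 0, 0, 0], [0, -1.4, 0.02, 0, 0], [0, -1.55, 0.06, 0, 0]])

```text
t: 14.12
tcp_pos: [0.5074, -0.1281, 0.1023]
tool_rot: [0.424, 0.566, -0.566, -0.425]
force: [0.3, 4.7, -0.7]
finger_gap: -0.002
```

```bash
python3 st.py
python3 - <<'E'
from h import *
im=manip.snapshot("wrist"); cv2.imwrite("pics/w5.png",im[:,:,::-1])
E
```

```text
t 14.125 tcp [ 0.5074 -0.1281  0.1023] q6 [-0.461  0.59   1.799  0.     0.753  2.397] F [ 0.33  4.73 -0.65] M [ 0.614 -0.082 -0.002] t6 0.052 qd6 -0.05 gap -0.2 yaw -163.76
```

View pics/w5.png

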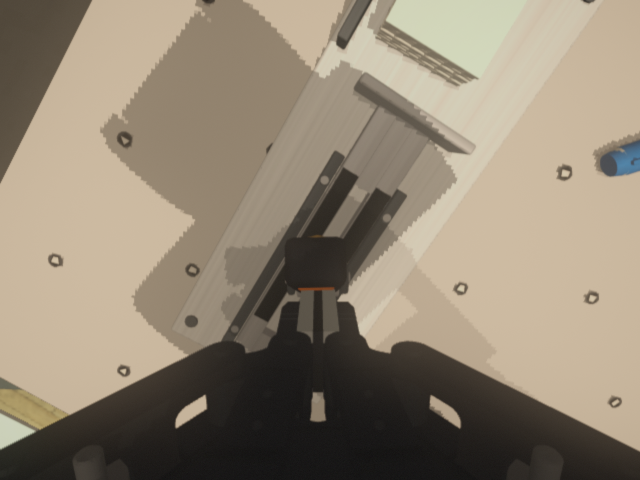

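Emit:
apply_moves(motion=[[0, -0.25, 0.08, 0, 0], [0, -0.5, 0.2, 0, 0], [0, -0.7, 0.37, 0, 0], [0, -0.85, 0.53, 0, 0], [0, -0.97, 0.7, 0, 0], [0, -1.07, 0.87, 0, 0], [0, -1.15, 1.02, 0, 0]])

```text
t: 15.05
tcp_pos: [0.518, -0.1621, 0.072]
tool_rot: [-0.425, -0.566, 0.566, 0.423]
force: [0.3, -2.4, 4.2]
finger_gap: 0.001
```

```bash
python3 st.py
python3 - <<'E'
from h import *
im=manip.snapshot("wrist"); cv2.imwrite("pics/w6.png",im[:,:,::-1])
im=manip.snapshot("side"); u,v=298,231;crop(im,u-70,v-50,u+70,v+50,5,"s6c.png")
E
```

```text
t 15.05 tcp [ 0.518  -0.1621  0.072 ] q6 [-5.090e-01  6.590e-01  1.768e+00 -1.000e-03  7.130e-01  2.350e+00] F [ 0.3  -2.42  4.17] M [-0.247 -0.071 -0.001] t6 0.014 qd6 -0.02 gap 0.1 yaw -163.75
```

View pics/w6.png

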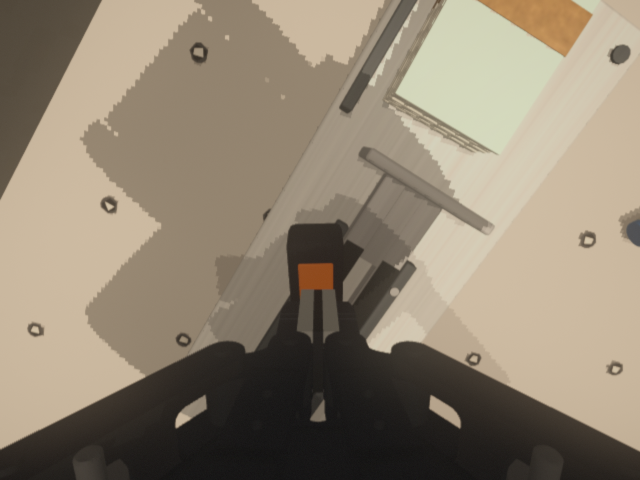

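View pics/s6c.png

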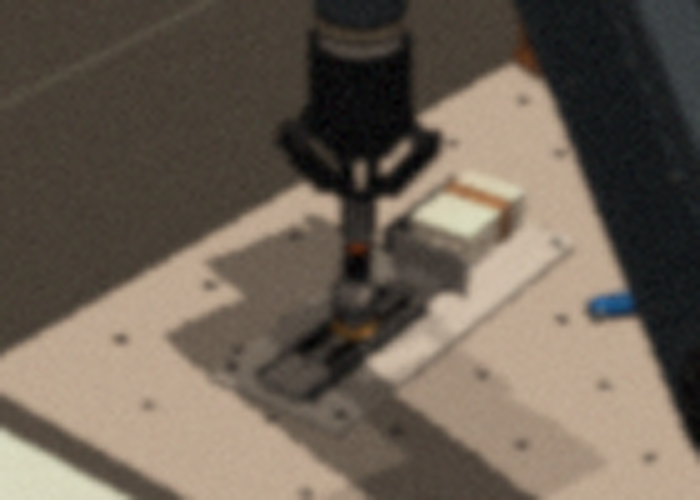

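Emit:
apply_moves(motion=[[0, -0.06, 0.1, 0, 0], [0, -0.1, 0.2, 0, 0], [0, -0.1, 0.28, 0, 0]])

```text
t: 15.52
tcp_pos: [0.5184, -0.1643, 0.0635]
tool_rot: [-0.425, -0.566, 0.566, 0.424]
force: [1.1, -1.1, 3.6]
finger_gap: 0.005
```

```bash
python3 st.py
```

```text
t 15.525 tcp [ 0.5184 -0.1643  0.0635] q6 [-0.512  0.675  1.768 -0.     0.698  2.346] F [ 1.07 -1.09  3.64] M [-0.378 -0.118 -0.017] t6 -0.002 qd6 0.0 gap 0.5 yaw -163.73
```

Emit:
apply_moves(motion=[[0, 0, 0.04, 0, 0], [0, 0, 0.07, 0, 0]])

```text
t: 15.78
tcp_pos: [0.5184, -0.1644, 0.0616]
tool_rot: [-0.425, -0.566, 0.566, 0.424]
force: [1.2, -2.2, 4.3]
finger_gap: -0.001
```

```bash
python3 st.py
```

```text
t 15.775 tcp [ 0.5184 -0.1644  0.0616] q6 [-0.513  0.678  1.769 -0.     0.694  2.346] F [ 1.21 -2.16  4.28] M [-0.386 -0.167  0.003] t6 0.002 qd6 -0.0 gap -0.1 yaw -163.75
```

Still turning at about 4 N, so the stop hasn't been reached. I'll press on in small steps.

Emit:
apply_moves(motion=[[0, 0, 0.04, 0, 0], [0, 0, 0.08, 0, 0]])

```text
t: 16.02
tcp_pos: [0.5186, -0.1646, 0.0601]
tool_rot: [-0.425, -0.566, 0.566, 0.423]
force: [-0.8, -1.2, 15.2]
finger_gap: 0.0
```

```bash
python3 st.py
```

```text
t 16.025 tcp [ 0.5186 -0.1646  0.0601] q6 [-5.130e-01  6.810e-01  1.769e+00 -1.000e-03  6.900e-01  2.346e+00] F [-0.84 -1.19 15.16] M [-0.438  0.075  0.025] t6 -0.004 qd6 -0.0 gap 0.0 yaw -163.74
```

Emit:
apply_moves(motion=[[0, 0, 0.04, 0, 0], [0, 0, 0.08, 0, 0]])

```text
t: 16.27
tcp_pos: [0.519, -0.1648, 0.0591]
tool_rot: [0.426, 0.566, -0.566, -0.423]
force: [-2.3, -1.2, 25.1]
finger_gap: -0.001
```

```bash
python3 st.py
```

```text
t 16.275 tcp [ 0.519  -0.1648  0.0591] q6 [-5.120e-01  6.820e-01  1.769e+00 -1.000e-03  6.860e-01  2.346e+00] F [-2.26 -1.2  25.13] M [-0.287  0.28   0.051] t6 0.015 qd6 -0.0 gap -0.1 yaw -163.73
```

Emit:
apply_moves(motion=[[0, 0, 0, 0, 0], [0, 0, 0, 0, 0], [0, 0, -0.3, 0, 0], [0, 0, -1, 0, 0], [0, 0, -2.5, 0, 0], [0, 0, -4.5, 0, 0], [0, 0, -5, 0, 0], [0, 0, -5, 0, 0]])

```text
t: 17.27
tcp_pos: [0.5174, -0.1634, 0.2067]
tool_rot: [0.424, 0.566, -0.566, -0.425]
force: [-1.3, 0.5, -0.3]
finger_gap: 0.002
```

```bash
python3 st.py
python3 - <<'E'
from h import *
im=manip.snapshot("wrist"); cv2.imwrite("pics/w7.png",im[:,:,::-1])
im=manip.snapshot("side"); u,v=298,231;crop(im,u-70,v-50,u+70,v+50,5,"s7c.png")
E
```

```text
t 17.275 tcp [ 0.5174 -0.1634  0.2067] q6 [-0.512  0.449  1.666  0.     1.027  2.346] F [-1.29  0.51 -0.32] M [ 0.029  0.041 -0.039] t6 0.0 qd6 0.0 gap 0.2 yaw -163.75
```

View pics/w7.png

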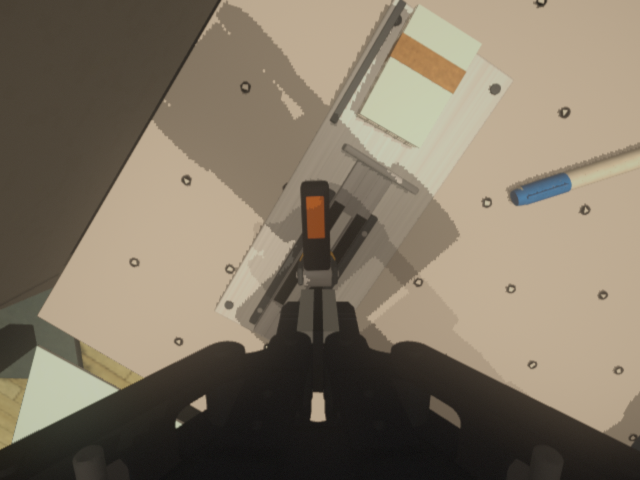

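View pics/s7c.png

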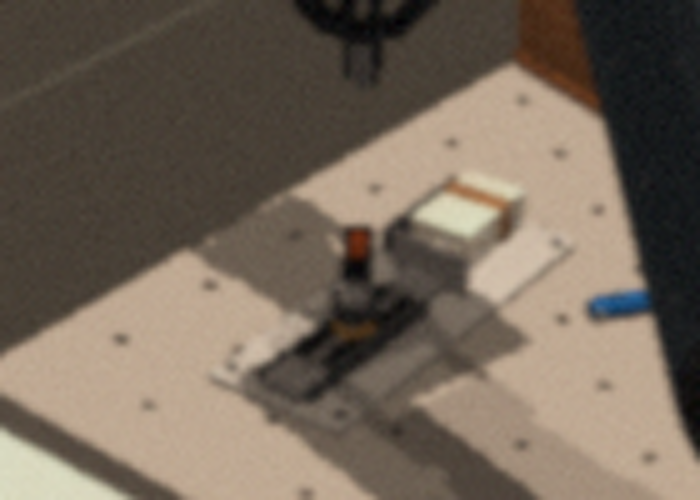

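```bash
python3 - <<'E'
from h import *
s=manip.sense();print(s['t'],s['force'],s['qd'].round(3));print(manip.sign_off())
E
```

```text
17.375 [-0.33022607  0.48484714 -0.0967098 ] [-0.002  0.016  0.003 -0.002 -0.001 -0.   ]
the job is handed in; nothing more can be done
None
```

I screwed the bolt in to snug, folded the lever down to its stop, let go and handed the job in at 17.4 s. I never measured the washer force or the lever angle directly. Both are worked out from torque, contact force and pictures.

- **Snug:** I gripped the upright lever at 60 N and turned it clockwise about 222°. Free-running torque was about 0.23 N m. It began to rise after about 178° of turning and ended at about 0.39 N m. That is a rise of about 0.155 N m, near the top of the 0.08–0.16 snug range, or about 74 N on the washer.
- **Disagreement:** the torque readings after contact were noisy. One 5° step read a rise of only 0.06–0.08 N m, before the last two read about 0.15–0.18. I think the low one was a start-up effect after a pause, and the angle turned since contact also points to about 74 N.
- **Fold:** I pushed the orange pad with closed fingers at about 4–5 N. It met a firm stop, where the force rose from about 4 N to 25 N within about 2 mm. With the roughly 30 N that closing adds, I expect about 105 N on the bar.
- **Last checks:** after I lifted clear, the pictures showed the lever flat with the pad facing up. By eye the bar and the cards in the jig looked unmoved, but I did not measure the bar to the 3 mm limit. I did not recheck the bystanders away from the jig. The gripper was about 15 cm above the jig with no contact force.

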